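Fit the engraver's work plate onto the studded turntable

ROBOT

A 6-joint arm with a two-finger parallel gripper is mounted at the origin on the work surface. World frame = base frame: x ahead of the robot, y to its left, z up, the work surface at z = 0. Lengths are in mm, angles in rad, forces in N, time in s.
With the tool pointing down it reaches from about 350 to 975 mm from the base axis. Payload 7.1 kg.
Tool frame: the origin (TCP) lies at the very end of the fingers, on their centre line; the grasp point (between the pads) lies ctrl.hold_point_z behind it (ctrl.hold_point_z is the distance from the TCP to the grasp point, in mm); z points along the fingers, y is the line along which they close (so a half turn about z gives the same grasp; the last joint's range is limited). The gripper opens to 88 mm and grips with 3 to 60 N. Pads are 20 mm wide; open, the fingers measure 115 mm over their backs; the gripper's body (75 mm by 178 mm) begins 61 mm behind the grasp point.
Start: joints at [-1.326, 0.423, 1.63, -0, 1.089, -0.019], TCP at [162.988, -603.357, 222.675] pointing down, gripper open.
Joint ranges: [-3, 3], [-0.9, 2.11], [0.09, 2.58], [-1.31, 4.45], [0.11, 2.69], [-2.54, 2.54]. Speed limits (rad/s): [2.39, 2.39, 3.01, 3.14, 3.14, 3.14].

INTERFACE

Orientations are given as a rotation vector (axis times angle).
In Python, from workcell import ctrl gives the robot as it stands. The module is installed in compiled form; this text tells all that it offers.
- The arm moves only by the shell command python3 -m creep 'ROWS'. ROWS is JSON, a list of rows, each an object with "translation": the shift along the tool's x, y, z in mm, a list of three; "angular": the turn, a rotation vector about the tool's x, y, z in rad, a list of three; "jaw": the opening, from 0 (shut) to 1 (fully open). A call has exactly 8 rows; each row is the pose to reach, as a shift and turn from the pose commanded when the call began, along the tool's axes at that moment; what a row does not reach only later rows make up. A row lasts 1/8 s, in which the tool goes at most 62.5 mm and 10.7 degrees, less where a joint would pass 70% of its speed; a pose out of reach is approached as far as the arm can. A call with a gripper value outside its range is refused whole. The fingers move at their own pace and stop on an object; the grip force is fixed at half the most. Time passes only in rows, so rows that repeat a pose let the fingers close, or fill a call up. It gives the time, the measured TCP pose, the force, the opening and the grip force at its end, in the units of the state.
- ctrl.get_obs(): the state, without advancing time (a new reading comes with each control period).
- ctrl.get_image(name): name is "scene" or "side" or "wrist"; returns the picture (384x512x3 uint8, red, green, blue); there is no depth.
- ctrl.camera_info(name): a dict with "camera_matrix" (3x3 intrinsics, pixels), "distortion" ([k1, k2, p1, p2, k3] as OpenCV has them; the pictures are not rectified), "world_from_camera" (4x4, takes a point from camera to world coordinates). Camera axes: x right, y up, looking along -z (the intrinsics and any distortion apply to the point x, -y, -z); pixel columns grow to the right and rows downward; lengths in mm; the calibration is good to about 2 mm. A picture is of the moment at which its call begins: read the wrist's pose just before it. camera_info takes no time and is no camera call; for the wrist camera it gives the pose at the moment of the call.
- ctrl.close_job(): hands the job in; it is judged then, once.
Trained networks look in the newest picture that a camera, given by its name, has taken for a name from the list of things; names that differ only in an ending like _2 or _b are one class to them, and where a whole thing is asked for, a point or a joint stands for the part that bears it (a point fixed in the world has none). Each returns a list of dicts, best first, with "score" (0 to 1); they miss things now and then, are a little off and sometimes report something else, mostly with a low value. They report only what shows in the picture. A call takes as long as a camera call. They do not tell look-alikes from the thing itself.
- ctrl.look_for(camera, label): "rect" ([left, top, right, bottom] in pixels, round what is visible of it).
The state is a dict: "t": time; "qpos": joint angles; "qvel": joint speeds; "joint_torque": joint torques, N m; "ee_pos": TCP position; "orientation": TCP orientation; "ft_force": force on the tool from outside, world axes, zero at the start; "moment": the same for the moment, N m; "width": finger opening in mm; "grasp_force": force on a finger pad.
Only numpy, scipy, OpenCV 4.12 (cv2) and the standard library are available. Lean on these libraries where they do the work, as an engineer would, in place of code of your own. Each camera call takes 0.05 s, during which the arm holds its last target. There are 200 camera calls.

TASK

Pick up the round four-holed work plate by the bone slab on it, rest it lightly on the studs of the turntable, turn it until all four holes find their studs, and slide it down until it lies fully home, flat on the turntable's head; then let go and leave it there. Work gently: never push the plate hard against the turntable or drop it on, and leave the other things on the table where they are.

Things in the scene. Friction and masses are not known exactly. Their poses are not given: they have to be found in the camera images.
- slab_mid (a point): Centre of the upright bone slab fixed in the middle of the round work plate: the place to grip. Slab 50 mm long (x), 26 mm thick (y), 48 mm high, scribed lines on both broad faces. 32 mm above the plate's underside; z points up out of the plate. Slab and plate are one rigid loose body, 0.22 to 0.41 kg.
- plate_under (a point): Centre of the work plate's underside (same body and axes as slab_mid). Aluminium plate 110 mm across, 8 mm thick, with four 11 mm through holes centred at x, y = +-26 mm (a square, so a quarter turn is the same again), chamfered below.
- stand: Engraver's turntable, fixed to the table: dark steel foot 130 mm across with a round head 100 mm across on top. Origin: centre of the foot, on the table. Its yaw follows the small stub on the foot (towards -x) and tells nothing of how the head is turned. The head turns only stiffly (about 0.35 N m).
- head_seat (a point): Centre of the head's flat top face, on the turntable's upright axis, 72 mm above the table unloaded. It sinks with the head but does not turn with it. The head floats on a spring: it starts to sink under about 5 N (not under the plate's own weight), gives 0.6 N per mm, and stops hard after 10 mm.
- stud_tips (a point): On the axis, 11 mm above head_seat, level with the tips of the four steel studs: 8 mm thick, last 3 mm tapered to 4 mm, at the corners of a 52 mm square, matching the holes with 1.5 mm of play all round. How the studs are turned is NOT measured (any angle; these axes do not show it): see or feel it. Out of line, the plate rides on the tips.
- ink: Bystander, to be left alone: small dark ink jar with a white cap, 38 mm across, 55 mm high. Origin at the centre of its underside.
- knife: Bystander, to be left alone: closed folding pocket knife, 78 x 16 x 12 mm, lying flat. Origin at the centre of its underside.
- tusk: Bystander, to be left alone: bone tusk standing on a 50 mm square wooden foot, 110 mm high. Origin at the centre of its underside.
- easel: Bystander, to be left alone: dark wooden easel, 50 x 60 mm foot, 95 mm high, with a round bone pendant. Origin at the centre of its underside.
- loupe: Bystander, to be left alone: black eye loupe, 34 mm across, 34 mm high. Origin at the centre of its underside.
- slate: Bystander, to be left alone: plain slate disc without holes, 90 mm across, 7 mm thick. Origin at the centre of its underside.
- scriber: Bystander, to be left alone: wooden-handled scriber, 150 mm long, lying flat.
Not all that is in view belongs to the job. Of the things that look like the stand, the largest one is meant.

How it is judged (in metres and radians):
On the way:
1. the plate is lifted clear of the table and carried over the turntable's head (horizontal distance between plate_under and head_seat below 0.02 m and z of plate_under in the frame of head_seat above 0.008 m), for 0.1 s.
At the end, for the whole second after the job is handed in: The plate lies still on the turntable's head, all four studs through its holes: its underside within 2.5 mm of the head's face, centred within 4 mm, level within 0.04 rad, released (horizontal distance between plate_under and head_seat below 0.004 m and z of plate_under in the frame of head_seat between -0.003 and 0.0025 m and angle between plate_under's own z axis and vertical below 0.04 rad and linear speed of plate below 0.02 m/s and angular speed of plate below 0.1 rad/s); the robot touches nothing.
It fails at once if the plate is pressed or knocked against the turntable with more than 25 N (contact force between plate and stand above 25 N).
It fails at once if a bystander is shifted by more than 30 mm (distance of any of ink, knife, tusk, easel, loupe, slate, scriber from where it was at the start of the episode above 0.03 m).
It also fails if it takes over 61 s, if anything falls off the work surface, if the arm or the gripper's body presses on something with over 40 N, if the wrist force passes 120 N, or if a joint passes its speed limit or range.

## Working session

There is one attempt and no reset: what is moved stays moved. The work goes in short steps, Python scripts to look and compute and a shell command to move; the robot and the scene stay as the last step left them, time stands still between calls to the robot, and variables do not carry over. Pictures are saved under pics/ and viewed, at most 10 in all, crops included, and the job is handed in when it is done.

```bash
mkdir -p pics
cat > h.py <<'E'
import numpy as np,cv2
from workcell import ctrl
from scipy.spatial.transform import Rotation as R
def ray(cam,u,v,info=None):
    i=info or ctrl.camera_info(cam);K=np.array(i["camera_matrix"]);T=np.array(i["world_from_camera"])
    p=cv2.undistortPoints(np.array([[[u,v]]],float),K,np.array(i["distortion"]))[0,0]
    return T[:3,3],T[:3,:3]@np.array([p[0],-p[1],-1])
def onz(cam,u,v,z,info=None):
    o,d=ray(cam,u,v,info);return o+d*(z-o[2])/d[2]
def proj(cam,P,info=None):
    i=info or ctrl.camera_info(cam);K=np.array(i["camera_matrix"]);T=np.array(i["world_from_camera"])
    c=(np.atleast_2d(P)-T[:3,3])@T[:3,:3]
    return cv2.projectPoints((c*[1,-1,-1])[:,None],np.zeros(3),np.zeros(3),K,np.array(i["distortion"]))[0][:,0]
def save(cam,name):
    im=ctrl.get_image(cam);cv2.imwrite("pics/"+name,im[:,:,::-1]);return im
E
python3 - <<'E'
from h import *
a=save("scene","a.png");b=save("side","b.png")
cv2.imwrite("pics/ab.png",np.hstack([a,b])[:,:,::-1][:, :] if 0 else cv2.resize(np.vstack([a,b]),(512*600//768*1,600))[:,:,::-1])
for c in("scene","side"):
    for l in("slab_mid","plate_under","stand"):
        for r in ctrl.look_for(c,l)[:4]:
            q=r["rect"];u=(q[0]+q[2])/2;v=(q[1]+q[3])/2
            print(c,l,round(r["score"],2),np.round(q),onz(c,u,v,30).round())
print(ctrl.hold_point_z,ctrl.get_obs())
E
```

```text
scene slab_mid 0.73 [192. 223. 235. 262.] [ 623. -187.   30.]
scene plate_under 0.93 [194. 227. 236. 258.] [ 626. -185.   30.]
scene stand 0.97 [252. 150. 276. 178.] [437. 151.  30.]
scene stand 0.65 [278. 168. 320. 213.] [614. 130.  30.]
side slab_mid 0.68 [109. 266. 166. 300.] [658. 412.  30.]
side slab_mid 0.66 [260. 173. 296. 199.] [ 584. -138.   30.]
side plate_under 0.61 [258. 173. 293. 198.] [ 592. -140.   30.]
side plate_under 0.39 [126. 266. 169. 293.] [645. 392.  30.]
side stand 0.94 [318. 190. 346. 220.] [ 398. -109.   30.]
side stand 0.83 [260. 235. 304. 274.] [419. 164.  30.]
side stand 0.68 [195. 207. 243. 255.] [610. 148.  30.]
side stand 0.38 [132. 267. 169. 289.] [642. 385.  30.]
18.700000000000003 {'t': 0.4, 'qpos': array([-1.32599585e+00,  4.23195169e-01,  1.63001197e+00,  9.95137462e-06,
        1.08858188e+00, -1.90338892e-02]), 'qvel': array([-1.09814045e-03, -1.55737740e-03, -6.17996944e-05, -2.39457776e-03,
        2.92440199e-05, -1.71788416e-03]), 'joint_torque': array([ 2.98305331e-04, -5.44018793e+01, -2.73661709e+01,  6.43211044e-02,
        1.89359940e-02, -7.79527090e-05]), 'ee_pos': array([ 162.97611107, -603.28727042,  222.57152383]), 'orientation': array([-3.11410360e+00, -4.13196115e-01,  2.09839850e-05]), 'ft_force': array([ 0.04659312,  0.57231216, -0.44634817]), 'moment': array([0.02396181, 0.00035544, 0.02989171]), 'grasp_force': 0.0, 'width': 87.67484724138703}
```

View pics/a.png

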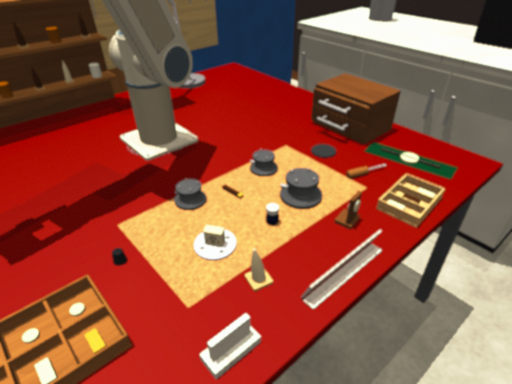

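View pics/b.png

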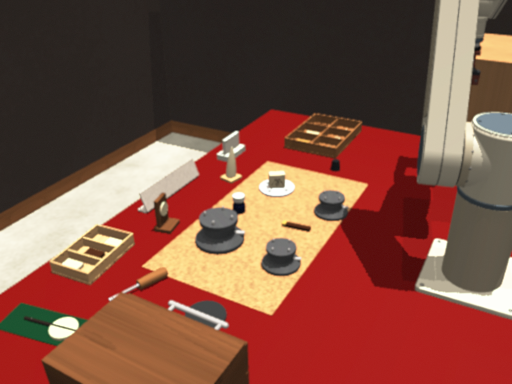

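Scene picture: the plate with its slab is at (215,243), with no rival. The stand look-alikes are at (263,162), (301,188) and (189,193). The one at (301,188), which is (220,230) in the side picture, looks largest, so I take it as the stand. I'll check that with sizes and a crop.

Run:
```python
from h import *
for n,c,u,v,z in [("plate","scene",215,244,8),("plate","side",277,187,8),("slab","scene",214.5,236,36),("slab","side",277,180,36),
 ("standfoot","scene",301,194,10),("standfoot","side",220,236,10),("top","scene",303,180,74),("top","side",218,219,74)]:
    print(n,c,onz(c,u,v,z).round(1))
for n,a,b,z in[("big",(280,194),(322,194),10),("left",(174,198),(206,198),10),("back",(250,168),(278,168),10)]:
    print(n,np.linalg.norm(onz("scene",*a,z)-onz("scene",*b,z)))
o=ctrl.get_obs();M=R.from_rotvec(o["orientation"]).as_matrix();print(M.round(3))
i=ctrl.camera_info("wrist");print(np.array(i["world_from_camera"]).round(2),i["camera_matrix"])
im=cv2.imread("pics/a.png")[140:270,160:340];cv2.imwrite("pics/c.png",cv2.resize(im,None,fx=4,fy=4,interpolation=3))
```

```text
plate scene [ 610.8 -176.2    8. ]
plate side [ 600.  -166.2    8. ]
slab scene [ 610.9 -175.2   36. ]
slab side [ 597.2 -160.4   36. ]
standfoot scene [614.9 142.3  10. ]
standfoot side [610.7 142.9  10. ]
top scene [627.6 131.2  74. ]
top side [603.  158.1  74. ]
big 127.6494701911532
left 95.77108556527301
back 94.05088692355547
[[ 0.965  0.261 -0.   ]
 [ 0.261 -0.965  0.   ]
 [ 0.    -0.    -1.   ]]
[[ 2.6000e-01  9.2000e-01  2.9000e-01  2.4434e+02]
 [-9.7000e-01  2.5000e-01  8.0000e-02 -5.8168e+02]
 [-0.0000e+00 -3.1000e-01  9.5000e-01  3.8364e+02]
 [ 0.0000e+00  0.0000e+00  0.0000e+00  1.0000e+00]] [[311.89021904   0.         256.47707428]
 [  0.         311.89021904 191.00378108]
 [  0.           0.           1.        ]]
```

View pics/c.png

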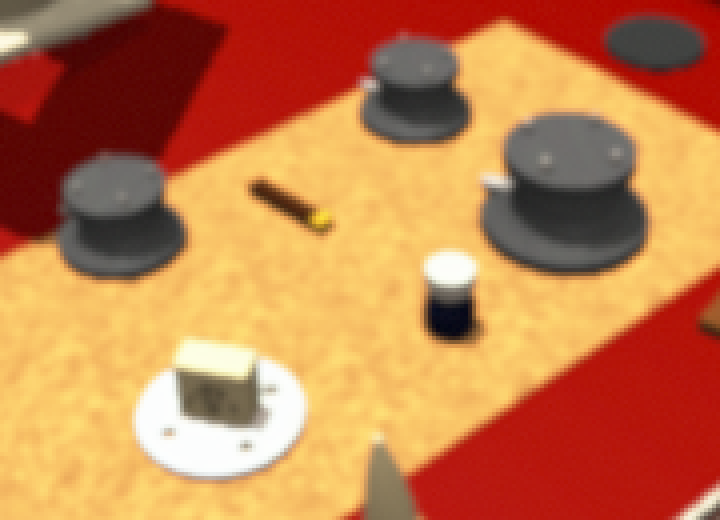

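The crop confirms it. The stand at crop (570,190) has a foot of about 128 mm, against about 95 mm for the other two. I'm going above the plate.

```bash
python3 -m creep '[{"translation":[54,-30,0],"angular":[0,0,0],"jaw":1},{"translation":[108,-60,0],"angular":[0,0,0],"jaw":1},{"translation":[162,-90,0],"angular":[0,0,0],"jaw":1},{"translation":[216,-121,0],"angular":[0,0,0],"jaw":1},{"translation":[270,-151,0],"angular":[0,0,0],"jaw":1},{"translation":[324,-181,0],"angular":[0,0,0],"jaw":1},{"translation":[378,-211,0],"angular":[0,0,0],"jaw":1},{"translation":[420,-235,0],"angular":[0,0,0],"jaw":1}]'
python3 -m creep '[{"translation":[54,-30,0],"angular":[0,0,0],"jaw":1},{"translation":[100,-56,0],"angular":[0,0,0],"jaw":1},{"translation":[120,-67,0],"angular":[0,0,0],"jaw":1},{"translation":[120,-67,0],"angular":[0,0,0],"jaw":1},{"translation":[120,-67,0],"angular":[0,0,0],"jaw":1},{"translation":[120,-67,0],"angular":[0,0,0],"jaw":1},{"translation":[120,-67,0],"angular":[0,0,0],"jaw":1},{"translation":[120,-67,0],"angular":[0,0,0],"jaw":1}]'
python3 - <<'E'
from h import *
o=ctrl.get_obs();print(o["t"],o["ee_pos"],R.from_rotvec(o["orientation"]).as_matrix().round(3).tolist())
import pickle;pickle.dump(ctrl.camera_info("wrist"),open("w1.pkl","wb"))
save("wrist","w1.png")
for l in("slab_mid","plate_under"):
    for r in ctrl.look_for("wrist",l)[:3]: print(l,r)
E
```

```text
t: 1.4
ee_pos: [508.8, -265.1, 222.9]
orientation: [3.114, 0.415, 0.001]
ft_force: [0.5, -0.2, -0.6]
width: 87.9
grasp_force: 0.0
t: 2.4
ee_pos: [605.2, -171.6, 222.8]
orientation: [3.114, 0.412, 0.0]
ft_force: [0.2, 0.4, -1.2]
width: 87.6
grasp_force: 0.0
2.4 [ 605.24003766 -171.56410024  222.78937228] [[0.966, 0.26, 0.0], [0.26, -0.966, 0.0], [0.0, 0.0, -1.0]]
slab_mid {'rect': [214.5, 119.4, 301.8, 208.7], 'score': 0.92}
plate_under {'rect': [213.1, 120.9, 302.6, 206.5], 'score': 0.9}
plate_under {'rect': [0.0, 94.0, 0.0, 113.3], 'score': 0.68}
```

View pics/w1.png

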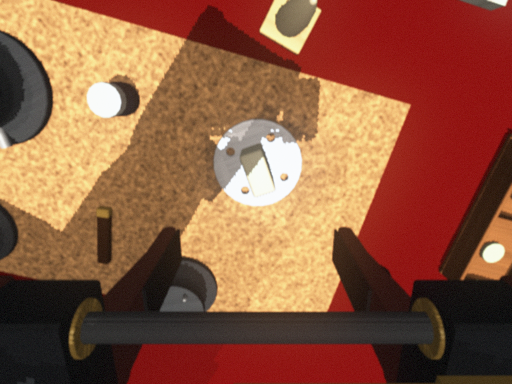

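The wrist picture shows the plate centred at (258,163). Its holes are at (231,152), (270,138), (284,177) and (245,190), and the slab's long side runs from (252,149) to (265,192).

Run:
```python
from h import *;import pickle
i=pickle.load(open("w1.pkl","rb"))
H=np.array([onz("w",u,v,8,i)[:2] for u,v in[(231,152),(270,138),(284,177),(245,190)]]);c=H.mean(0)
print(H.round(1),c, onz("w",258,163,6,i)[:2])
for k in range(4): d=H[(k+1)%4]-H[k];print(np.linalg.norm(d),np.degrees(np.arctan2(d[1],d[0])))
d=onz("w",265,192,56,i)-onz("w",252,149,56,i);print("slab",np.degrees(np.arctan2(d[1],d[0])), ((onz("w",265,192,56,i)+onz("w",252,149,56,i))/2))
o=ctrl.get_obs();M=R.from_rotvec(o["orientation"]).as_matrix();print("tcp",proj("w",o["ee_pos"],i),"d in tool",M.T@(np.r_[c,0]-o["ee_pos"]))
print("stand from tool",M.T@(np.array([613,143,0])-o["ee_pos"]))
```

```text
[[ 610.4 -138.4]
 [ 639.1 -179.6]
 [ 597.  -209.7]
 [ 567.9 -167. ]] [ 603.61045337 -173.68052529] [ 605.36098172 -173.84982762]
50.18794499729748 -55.15873496710469
51.73095433666428 -144.42714082833442
51.72674261005056 124.28551893035807
51.23250349787964 33.861718854386595
slab -148.43033106522668 [ 607.80723805 -173.6605388    56.        ]
tcp [[255.31928813 244.4723029 ]] d in tool [ -2.4808116    1.93338705 222.72783046]
stand from tool [  89.08797929 -301.36494001  222.72291393]
```

```bash
python3 -m creep '[{"translation":[-1,2,30],"angular":[0,0,-0.12],"jaw":1},{"translation":[-1,2,70],"angular":[0,0,-0.24],"jaw":1},{"translation":[-1,2,110],"angular":[0,0,-0.34],"jaw":1},{"translation":[-1,2,140],"angular":[0,0,-0.34],"jaw":1},{"translation":[-1,2,165],"angular":[0,0,-0.34],"jaw":1},{"translation":[-1,2,185],"angular":[0,0,-0.34],"jaw":1},{"translation":[-1,2,200],"angular":[0,0,-0.34],"jaw":1},{"translation":[-1,2,207],"angular":[0,0,-0.34],"jaw":1}]'
python3 -m creep '[{"translation":[0,0,0],"angular":[0,0,0],"jaw":1},{"translation":[0,0,0],"angular":[0,0,0],"jaw":0.6},{"translation":[0,0,0],"angular":[0,0,0],"jaw":0.4},{"translation":[0,0,0],"angular":[0,0,0],"jaw":0.2},{"translation":[0,0,0],"angular":[0,0,0],"jaw":0.2},{"translation":[0,0,0],"angular":[0,0,0],"jaw":0.2},{"translation":[0,0,0],"angular":[0,0,0],"jaw":0.2},{"translation":[0,0,0],"angular":[0,0,0],"jaw":0.2}]'
```

```text
t: 3.55
ee_pos: [605.0, -173.1, 15.0]
orientation: [-2.999, -0.934, 0.001]
ft_force: [-0.1, -0.3, 0.1]
width: 88.1
grasp_force: 0.0
t: 4.55
ee_pos: [604.9, -173.0, 15.7]
orientation: [-2.999, -0.934, 0.001]
ft_force: [-0.5, 1.6, 0.1]
width: 26.0
grasp_force: 30.0
```

```bash
python3 -m creep '[{"translation":[0,0,-5],"angular":[0,0,0],"jaw":0.2},{"translation":[0,0,-20],"angular":[0,0,0],"jaw":0.2},{"translation":[0,0,-45],"angular":[0,0,0],"jaw":0.2},{"translation":[0,0,-80],"angular":[0,0,0],"jaw":0.2},{"translation":[0,0,-120],"angular":[0,0,0],"jaw":0.2},{"translation":[0,0,-150],"angular":[0,0,0],"jaw":0.2},{"translation":[0,0,-170],"angular":[0,0,0],"jaw":0.2},{"translation":[0,0,-180],"angular":[0,0,0],"jaw":0.2}]'
python3 -m creep '[{"translation":[4,-20,0],"angular":[0,0,0],"jaw":0.2},{"translation":[12,-60,0],"angular":[0,0,0],"jaw":0.2},{"translation":[23,-110,0],"angular":[0,0,0],"jaw":0.2},{"translation":[34,-160,0],"angular":[0,0,0],"jaw":0.2},{"translation":[44,-205,0],"angular":[0,0,0],"jaw":0.2},{"translation":[52,-235,0],"angular":[0,0,0],"jaw":0.2},{"translation":[56,-255,0],"angular":[0,0,0],"jaw":0.2},{"translation":[56,-255,0],"angular":[0,0,0],"jaw":0.2}]'
python3 - <<'E'
from h import *
import pickle
o=ctrl.get_obs();print(o["t"],o["ee_pos"],o["ft_force"],R.from_rotvec(o["orientation"]).as_matrix().round(3).tolist())
pickle.dump(ctrl.camera_info("wrist"),open("w2.pkl","wb"))
im=save("wrist","w2.png")
for l in("stand",): print(ctrl.look_for("wrist",l)[:3])
cv2.imwrite("pics/w2b.png",cv2.resize(im[:,:,::-1],(800,600),interpolation=3))
E
```

```text
t: 5.55
ee_pos: [605.3, -173.3, 197.0]
orientation: [2.999, 0.934, 0.002]
ft_force: [0.7, 0.1, -3.3]
width: 26.0
grasp_force: 30.0
t: 6.55
ee_pos: [504.3, 70.1, 194.5]
orientation: [-2.998, -0.938, 0.005]
ft_force: [0.5, -0.0, -3.6]
width: 25.8
grasp_force: 30.0
6.55 [504.26595835  70.05416487 194.49693773] [ 0.50097615 -0.03979783 -3.6376199 ] [[0.822, 0.57, -0.003], [0.57, -0.822, -0.0], [-0.003, -0.002, -1.0]]
[{'rect': [190.9, 0.0, 321.6, 112.4], 'score': 0.73}, {'rect': [332.4, 277.2, 349.4, 281.2], 'score': 0.67}, {'rect': [100.6, 138.5, 193.3, 227.5], 'score': 0.65}]
```

View pics/w2b.png

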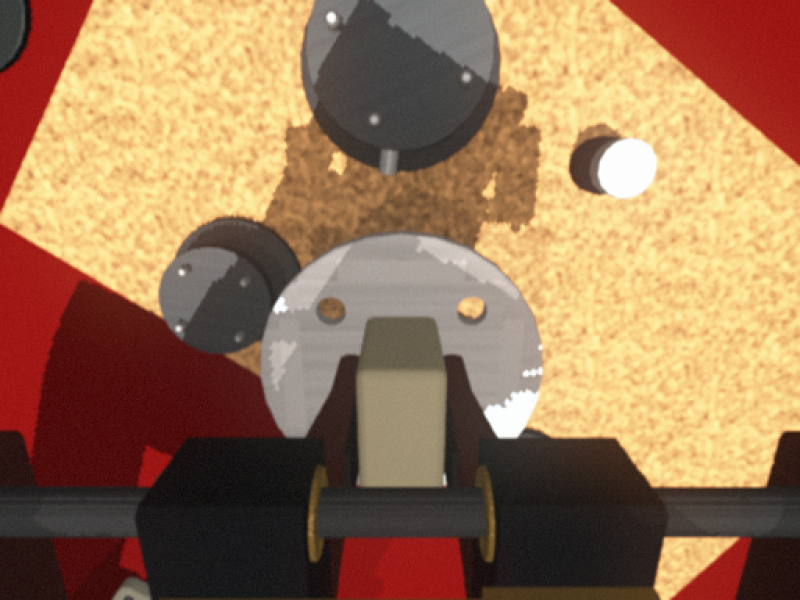

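The wrist picture (800 wide) shows three stud tips at (333,18), (374,119) and (466,77), with the fourth out of frame. The held plate's front holes are at (331,310) and (471,308), with the slab between the fingers.

Run:
```python
from h import *;import pickle
i=pickle.load(open("w2.pkl","rb"));s=512/800
S=np.array([onz("w",u*s,v*s,83,i)[:2] for u,v in[(333,18),(374,119),(466,77)]])
print("studs",S.round(1),"centre",(S[0]+S[2])/2)
for a,b in((0,1),(1,2)): d=S[b]-S[a];print(np.linalg.norm(d),np.degrees(np.arctan2(d[1],d[0]))%90)
d=S[2]-S[0];print("diag",np.linalg.norm(d),(np.degrees(np.arctan2(d[1],d[0]))-45)%90)
o=ctrl.get_obs();M=R.from_rotvec(o["orientation"]).as_matrix();p=o["ee_pos"]
zt=p[2]-7.5
H=np.array([onz("w",u*s,v*s,zt,i) for u,v in[(331,309),(471,307)]]);print("holes tool",((H-p)@M).round(1))
print("plate rim tool",[((onz("w",u*s,v*s,zt,i)-p)@M).round(1) for u,v in((402,233),(262,365),(542,365))])
d=H[1]-H[0];print("hole dir",np.linalg.norm(d),np.degrees(np.arctan2(d[1],d[0]))%90,"toolx",np.degrees(np.arctan2(M[1,0],M[0,0])))
c=(S[0]+S[2])/2;print("stand in tool",M.T@(np.r_[c,83]-p))
```

```text
studs [[602.2 178.8]
 [574.7 136. ]
 [618.4 108.5]] centre [610.2993972  143.66834423]
50.93223727899013 57.31234885638841
51.587686272504484 57.82936193589857
diag 72.16622704020517 57.94048451679339
holes tool [[ 25.8 -27.1   7.5]
 [ 26.7  23.9   7.4]]
plate rim tool [array([53.8, -1.3,  7.4]), array([  3.2, -54.2,   7.5]), array([ 3.5, 51.9,  7.5])]
hole dir 51.02531599780133 35.664138314781866 toolx 34.647370473389174
stand in tool [128.90373755  -2.07808148 111.75973903]
```

```bash
python3 -m creep '[{"translation":[15,0,0],"angular":[0,0,-0.06],"jaw":0.2},{"translation":[45,0,0],"angular":[0,0,-0.16],"jaw":0.2},{"translation":[80,0,5],"angular":[0,0,-0.28],"jaw":0.2},{"translation":[110,0,20],"angular":[0,0,-0.36],"jaw":0.2},{"translation":[125,-0.5,45],"angular":[0,0,-0.393],"jaw":0.2},{"translation":[129,-0.5,65],"angular":[0,0,-0.393],"jaw":0.2},{"translation":[129,-0.5,77],"angular":[0,0,-0.393],"jaw":0.2},{"translation":[129,-0.5,83],"angular":[0,0,-0.393],"jaw":0.2}]'
python3 -m creep '[{"translation":[0,0,0],"angular":[0,0,0],"jaw":0.2},{"translation":[0,0,0],"angular":[0,0,0],"jaw":0.2},{"translation":[0,0,0],"angular":[0,0,0],"jaw":0.2},{"translation":[0,0,0],"angular":[0,0,0],"jaw":0.2},{"translation":[0,0,0],"angular":[0,0,0],"jaw":0.2},{"translation":[0,0,0],"angular":[0,0,0],"jaw":0.2},{"translation":[0,0,0],"angular":[0,0,0],"jaw":0.2},{"translation":[0,0,0],"angular":[0,0,0],"jaw":0.2}]'
python3 - <<'E'
from h import *
import pickle
o=ctrl.get_obs();print(o["t"],o["ee_pos"],o["ft_force"],o["moment"],R.from_rotvec(o["orientation"]).as_matrix().round(3).tolist())
pickle.dump(ctrl.camera_info("wrist"),open("w3.pkl","wb"))
im=save("wrist","w3.png")
cv2.imwrite("pics/w3b.png",cv2.resize(im[140:280,160:350,::-1],None,fx=4,fy=4,interpolation=3))
E
```

```text
t: 7.65
ee_pos: [611.5, 141.5, 111.9]
orientation: [-2.76, -1.5, 0.002]
ft_force: [-0.3, 0.6, -2.7]
width: 25.6
grasp_force: 30.0
t: 8.65
ee_pos: [612.3, 142.2, 112.6]
orientation: [-2.759, -1.502, 0.0]
ft_force: [0.0, 0.5, -3.1]
width: 26.0
grasp_force: 30.0
8.65 [612.34018001 142.17247066 112.64158888] [ 0.02648487  0.50985496 -3.06384589] [-0.05043495  0.00035018 -0.00399634] [[0.543, 0.84, -0.0], [0.84, -0.543, 0.0], [-0.0, -0.0, -1.0]]
```

View pics/w3b.png

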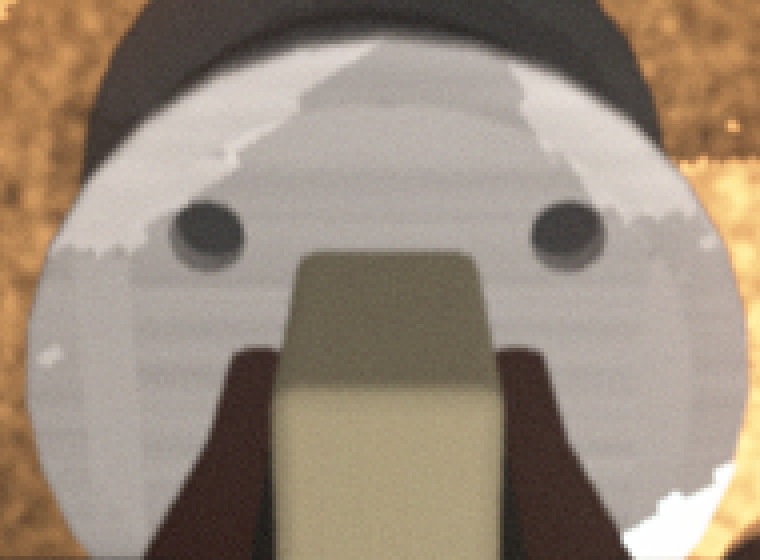

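The crop shows the plate's holes at (208,235) and (568,235), dark, with no studs in view. The stand's rim is centred near column 374 and the plate near 388, so the plate is about 3 mm off along tool +y. That matches the arm's lag at the last reading. I'll shift -2.8 mm in y and come down to just above the tips.

```bash
python3 -m creep '[{"translation":[0,-1.5,2],"angular":[0,0,0],"jaw":0.2},{"translation":[0,-2.8,5],"angular":[0,0,0],"jaw":0.2},{"translation":[0,-2.8,8],"angular":[0,0,0],"jaw":0.2},{"translation":[0,-2.8,10],"angular":[0,0,0],"jaw":0.2},{"translation":[0,-2.8,11],"angular":[0,0,0],"jaw":0.2},{"translation":[0,-2.8,12],"angular":[0,0,0],"jaw":0.2},{"translation":[0,-2.8,12],"angular":[0,0,0],"jaw":0.2},{"translation":[0,-2.8,12],"angular":[0,0,0],"jaw":0.2}]'
python3 -m creep '[{"translation":[0,0,0.5],"angular":[0,0,0],"jaw":0.2},{"translation":[0,0,1],"angular":[0,0,0],"jaw":0.2},{"translation":[0,0,1.5],"angular":[0,0,0],"jaw":0.2},{"translation":[0,0,2],"angular":[0,0,0],"jaw":0.2},{"translation":[0,0,2.5],"angular":[0,0,0],"jaw":0.2},{"translation":[0,0,3],"angular":[0,0,0],"jaw":0.2},{"translation":[0,0,3],"angular":[0,0,0],"jaw":0.2},{"translation":[0,0,3],"angular":[0,0,0],"jaw":0.2}]'
python3 -c "
from h import *
o=ctrl.get_obs();print(o['ee_pos'],o['ft_force'],o['moment'])"
```

```text
t: 9.7
ee_pos: [610.0, 143.7, 100.7]
orientation: [2.759, 1.502, 0.0]
ft_force: [-0.0, -0.1, -4.0]
width: 25.9
grasp_force: 30.0
t: 10.7
ee_pos: [610.0, 143.7, 97.7]
orientation: [2.759, 1.502, -0.0]
ft_force: [0.5, 0.1, -4.3]
width: 26.1
grasp_force: 30.0
[610.01119471 143.67552835  97.67301884] [ 0.47434961  0.14086228 -4.26489974] [-0.02048576 -0.07775614  0.01146226]
```

```bash
python3 -m creep '[{"translation":[0,0,0.5],"angular":[0,0,0],"jaw":0.2},{"translation":[0,0,1],"angular":[0,0,0],"jaw":0.2},{"translation":[0,0,1.5],"angular":[0,0,0],"jaw":0.2},{"translation":[0,0,2],"angular":[0,0,0],"jaw":0.2},{"translation":[0,0,2.5],"angular":[0,0,0],"jaw":0.2},{"translation":[0,0,3],"angular":[0,0,0],"jaw":0.2},{"translation":[0,0,3],"angular":[0,0,0],"jaw":0.2},{"translation":[0,0,3],"angular":[0,0,0],"jaw":0.2}]'
python3 -c "
from h import *
o=ctrl.get_obs();print(o['ee_pos'],o['ft_force'],o['moment'])"
```

```text
t: 11.7
ee_pos: [610.3, 143.9, 94.8]
orientation: [2.759, 1.502, 0.001]
ft_force: [1.5, 1.9, -2.6]
width: 25.9
grasp_force: 30.0
[610.25866063 143.86793119  94.78516971] [ 1.49241596  1.86597364 -2.6315002 ] [ 0.41144086 -0.35360845  0.10671929]
```

A small side force of 2.4 N along tool +x shows the holes are on the tapers. I'll give way that way a little and keep lowering.

```bash
python3 -m creep '[{"translation":[0.4,0,0],"angular":[0,0,0],"jaw":0.2},{"translation":[0.8,0,0],"angular":[0,0,0],"jaw":0.2},{"translation":[0.8,0,0.5],"angular":[0,0,0],"jaw":0.2},{"translation":[0.8,0,1],"angular":[0,0,0],"jaw":0.2},{"translation":[0.8,0,1.5],"angular":[0,0,0],"jaw":0.2},{"translation":[0.8,0,2],"angular":[0,0,0],"jaw":0.2},{"translation":[0.8,0,2],"angular":[0,0,0],"jaw":0.2},{"translation":[0.8,0,2],"angular":[0,0,0],"jaw":0.2}]'
python3 -c "
from h import *
o=ctrl.get_obs();print(o['ee_pos'],o['ft_force'],o['moment'])"
```

```text
t: 12.7
ee_pos: [610.3, 144.3, 92.6]
orientation: [-2.759, -1.502, 0.0]
ft_force: [1.0, 0.4, -3.8]
width: 25.6
grasp_force: 30.0
[610.29014253 144.3292862   92.58689344] [ 0.96732628  0.39702119 -3.78357595] [ 0.09580853 -0.06173731 -0.022087  ]
```

It's free and engaged about 6 mm below the tips. Sliding on down.

```bash
python3 -m creep '[{"translation":[0.2,0,0.6],"angular":[0,0,0],"jaw":0.2},{"translation":[0.2,0,1.2],"angular":[0,0,0],"jaw":0.2},{"translation":[0.2,0,1.8],"angular":[0,0,0],"jaw":0.2},{"translation":[0.2,0,2.4],"angular":[0,0,0],"jaw":0.2},{"translation":[0.2,0,3],"angular":[0,0,0],"jaw":0.2},{"translation":[0.2,0,3.6],"angular":[0,0,0],"jaw":0.2},{"translation":[0.2,0,4],"angular":[0,0,0],"jaw":0.2},{"translation":[0.2,0,4],"angular":[0,0,0],"jaw":0.2}]'
python3 -c "
from h import *
o=ctrl.get_obs();print(o['ee_pos'],o['ft_force'],o['moment'])"
```

```text
t: 13.7
ee_pos: [610.5, 144.5, 88.6]
orientation: [-2.759, -1.502, 0.0]
ft_force: [-0.7, -0.2, -3.3]
width: 25.9
grasp_force: 30.0
[610.48597921 144.53024214  88.62361387] [-0.69423581 -0.16022905 -3.27091553] [-0.07172652 -0.06822064 -0.05301452]
```

```bash
python3 -m creep '[{"translation":[0,0,0.3],"angular":[0,0,0],"jaw":0.2},{"translation":[0,0,0.6],"angular":[0,0,0],"jaw":0.2},{"translation":[0,0,0.9],"angular":[0,0,0],"jaw":0.2},{"translation":[0,0,1.2],"angular":[0,0,0],"jaw":0.2},{"translation":[0,0,1.5],"angular":[0,0,0],"jaw":0.2},{"translation":[0,0,1.5],"angular":[0,0,0],"jaw":0.2},{"translation":[0,0,1.5],"angular":[0,0,0],"jaw":0.2},{"translation":[0,0,1.5],"angular":[0,0,0],"jaw":0.2}]'
python3 -c "
from h import *
o=ctrl.get_obs();print(o['ee_pos'],o['ft_force'],o['moment'])"
```

```text
t: 14.7
ee_pos: [610.6, 144.5, 87.3]
orientation: [2.759, 1.502, 0.0]
ft_force: [-2.4, 0.2, 1.8]
width: 26.1
grasp_force: 30.0
[610.57143657 144.54403263  87.31178785] [-2.43123104  0.15805092  1.82656258] [-0.11646969  0.30984973  0.0013115 ]
```

The plate weight has been taken up with about 5 N on the head, at the expected height, so it's seated. I'll release and withdraw.

```bash
python3 -m creep '[{"translation":[0,0,0],"angular":[0,0,0],"jaw":0.35},{"translation":[0,0,0],"angular":[0,0,0],"jaw":0.5},{"translation":[0,0,0],"angular":[0,0,0],"jaw":0.7},{"translation":[0,0,0],"angular":[0,0,0],"jaw":0.8},{"translation":[0,0,0],"angular":[0,0,0],"jaw":0.8},{"translation":[0,0,0],"angular":[0,0,0],"jaw":0.8},{"translation":[0,0,0],"angular":[0,0,0],"jaw":0.8},{"translation":[0,0,0],"angular":[0,0,0],"jaw":0.8}]'
python3 -m creep '[{"translation":[0,0,-5],"angular":[0,0,0],"jaw":0.8},{"translation":[0,0,-20],"angular":[0,0,0],"jaw":0.8},{"translation":[0,0,-45],"angular":[0,0,0],"jaw":0.8},{"translation":[0,0,-75],"angular":[0,0,0],"jaw":0.8},{"translation":[0,0,-105],"angular":[0,0,0],"jaw":0.8},{"translation":[0,0,-125],"angular":[0,0,0],"jaw":0.8},{"translation":[0,0,-130],"angular":[0,0,0],"jaw":0.8},{"translation":[0,0,-130],"angular":[0,0,0],"jaw":0.8}]'
python3 - <<'E'
from h import *
im=save("wrist","w4.png")[60:280,120:400,::-1];cv2.imwrite("pics/w4b.png",cv2.resize(im,None,fx=2.7,fy=2.7,interpolation=3))
E
```

```text
t: 15.7
ee_pos: [610.5, 144.5, 87.2]
orientation: [2.759, 1.502, -0.0]
ft_force: [0.5, -0.5, -0.3]
width: 70.2
grasp_force: 0.0
t: 16.7
ee_pos: [610.5, 144.5, 217.5]
orientation: [2.759, 1.502, 0.001]
ft_force: [-1.5, 0.0, -0.4]
width: 70.3
grasp_force: 0.0
```

View pics/w4b.png

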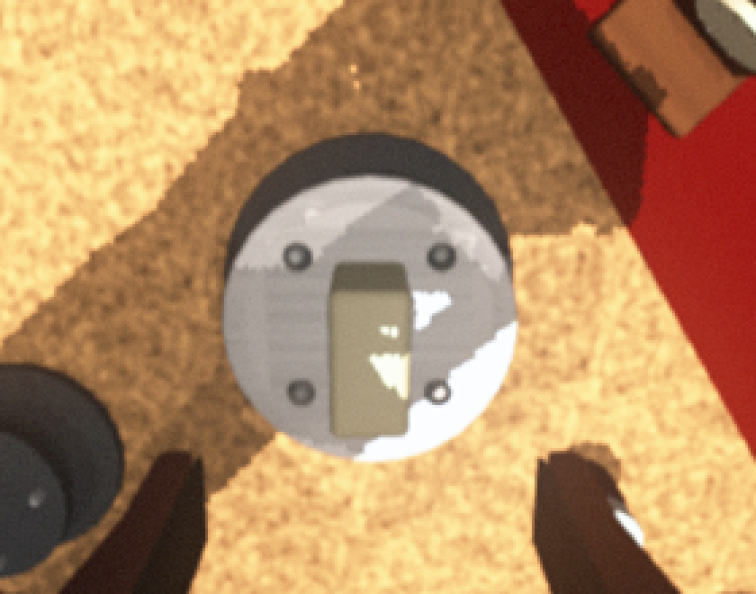

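All four studs show in their holes, at (298,257), (441,256), (300,391) and (438,391). The plate lies flat and the gripper is clear.

```bash
python3 -c "
from workcell import ctrl
print(ctrl.close_job())"
```

```text
the job is handed in; nothing more can be done
None
```

The plate is seated flat on the turntable with all four studs through its holes, released, and the job was handed in at about 17 s; `ctrl.close_job()` returned no verdict.

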